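# Dispense a grinding ball into the milling jar through a funnel

## Task

Put the orange funnel upright into the neck of the clear jar that stands on the ball dispenser's base, so that it sits down on the jar's rim, and let go. Then push the dispenser's red paddle once, all the way in, so that one steel ball rolls down the chute and through the funnel into the jar, and let the paddle spring back out. Leave the funnel in the jar and the jar standing in its place, and leave the fossil specimens and the lidded jar around it where they are.

Things in the scene. Friction and masses are not known exactly. Their poses are not given: they have to be found in the camera images.
- dispenser: Ball dispenser, fixed: grey base plate (local x -60..110, y -235..65, 10 thick), green side plate (x -48..68, y 22..34, to z 202), clear square magazine of steel balls on the local z axis (25 x 25, z 202..249), slide under it, open steel chute 30 wide running down along local -y at x = 42. Origin: at table height under the magazine. Local x: the way the paddle is pushed; z up.
- slide_push (a point): Where to push: centre of the upright red paddle's face (44 wide along local y, 56 high, paddle 8 thick), which looks to local -x; 216 above the table, 26 below the paddle's top edge. Axes as the dispenser's. Moves with the slide. Free room in front of it; the magazine stands 77 behind it at rest and its top is 33 higher.
- slide (a joint): Travel of the sprung paddle and slide in m: 0 at rest (out), 0.040 fully in (pushed along local +x). About 2 N at the start, 8 N at the end. A ball drops only in the last 3 mm; each full push gives one ball. It springs back by itself.
- chute_lip (a point): Middle of the chute floor's lower end, 124 above the table, 39 short of the jar's axis; the chute's side walls rise 16 above it. Balls leave it along local -y into the funnel.
- nest (a point): Centre of the jar's place on the base plate, 10 above the table, inside a black rubber ring (inside diameter 76, 6 high). Axes as the dispenser's.
- jar: Clear plastic jar, loose, standing in the nest: body diameter 68, shoulder from 44 to 56, neck outside diameter 38, bore about 30, total height 70. Origin: centre of its underside; z up.
- jar_mouth (a point): Centre of the jar's mouth, at the top of the neck, 70 above the jar's underside.
- funnel: Orange funnel, loose, 54 high, round about z: stem outside diameter 24 from z 0 to 20, cone widening to 60 at z 38, upright rim band of diameter 60 from z 38 to 54 (grip across it from above). Origin: centre of the stem's lower end. Starts upright in its stand; seated in the jar its origin is about 47 above the jar's underside.
- funnel_stand: Wooden stand, fixed, holding the funnel: foot diameter 72, 6 thick, upright tube outside diameter 44, bore 30, top 55 above the table; the funnel's origin sits about 32 above the table. Origin: centre of its underside.
- ball1_center (a point): Centre of the steel ball (diameter 15) lying in the slide's pocket: the one that will be dispensed.
- ball2_center (a point): Centre of the next steel ball (diameter 15) in the magazine, which must stay in the dispenser.
- tray_a: Bystander: white card tray, 78 x 78 x 22, with one grey stone (to 31 high) in it. Origin: centre of its underside.
- tray_b: Bystander: white card tray, 78 x 78 x 22, with a bone-coloured and a brown stone (to 27 high). Origin: centre of its underside.
- vertebra: Bystander: brown fossil vertebra, spool shaped, diameter 72, 54 high. Origin: centre of its underside.
- sample_jar: Bystander: closed amber jar with a lid, diameter 60, 85 high. Origin: centre of its underside.
- ammonite: Bystander: round grey stone, diameter 72, 24 high, with a pale ammonite spiral on top. Origin: centre of its underside.
Mind the look-alikes: they are no part of the job. Leave any purple look-alike of the funnel alone.

How it is judged:
On the way, in this order (a step that is already met when the one before it is completed fails the run):
1. the funnel sits upright in the jar's neck, let go (z of funnel in the frame of jar between 0.04 and 0.053 m and horizontal distance between funnel and jar_mouth below 0.006 m and angle between funnel's own z axis and vertical below 0.12 rad and contact force between the fingers and funnel below 0.1 N), for 0.2 s.
2. the paddle is pushed fully in (value of joint slide above 0.037 m), for 0.05 s.
At the end, for the whole second after the job is handed in: Ball 1 lies in the jar, ball 2 still in the dispenser; the funnel rests in the neck (within 6 mm of its axis, lower end 40 to 53 mm above the jar's underside, tilt under 0.12 rad); the jar stands (tilt under 0.08 rad) within 10 mm of its nest's centre; paddle back within 4 mm of rest (z of funnel in the frame of jar between 0.04 and 0.053 m and horizontal distance between funnel and jar_mouth below 0.006 m and angle between funnel's own z axis and vertical below 0.12 rad and z of ball1_center in the frame of jar between 0 and 0.03 m and horizontal distance between ball1_center and jar below 0.034 m and z of ball2_center in the frame of dispenser above 0.185 m and horizontal distance between jar and nest below 0.01 m and angle between jar's own z axis and vertical below 0.08 rad and value of joint slide below 0.004 m and linear speed of each of funnel, jar below 0.02 m/s); the robot touches nothing.
It fails at once if a second ball is dispensed (z of ball2_center in the frame of dispenser below 0.17 m).
It fails at once if the jar is tipped over (angle between jar's own z axis and vertical above 0.5 rad).
It fails at once if a bystander is moved more than 30 mm (distance of any of tray_a, tray_b, vertebra, sample_jar, ammonite from where it was at the start of the episode above 0.03 m).
It also fails if it takes over 61 s, if anything falls off the work surface, if the arm or the gripper's body presses on something with over 40 N, if the wrist force passes 120 N, or if a joint passes its speed limit or range.

## Robot

A 7-joint arm with a two-finger parallel gripper is mounted at the origin on the work surface. World frame = base frame: x ahead of the robot, y to its left, z up, the work surface at z = 0. Lengths are in m, angles in rad, forces in N, time in s.
With the tool pointing down it reaches from about 0.35 to 0.9 m from the base axis. Payload 19.9 kg.
Tool frame: the origin (TCP) lies on the centre line of the jaws, within the pads' length; the fingertips stand manip.tip_extent ahead of it and the grasp point (between the pads) lies 5 mm behind it (manip.tip_extent is the distance from the TCP to the fingertips, in m); z points along the fingers, y is the line along which they close (so a half turn about z gives the same grasp; the last joint's range is limited). The gripper opens to 94 mm and grips with 3 to 60 N. Pads are 16 mm wide; open, the fingers measure 119 mm over their backs; the gripper's body (75 mm by 177 mm) begins 78 mm behind the grasp point.
Start: joints at [1.24, 0.417, -0.01, 1.614, 0.005, 1.111, -0.053], TCP at [0.178, -0.599, 0.219] pointing down, gripper open.
Joint ranges: [-2.81, 2.81], [-0.39, 2.02], [-1.27, 1.25], [0.06, 2.57], [-1.19, 4.33], [0.19, 2], [-2.82, 2.82]. Speed limits (rad/s): [1.89, 1.89, 2.39, 2.39, 3.01, 3.01, 3.01].

## Interface

Orientations are given as a 3x3 rotation matrix whose columns are the frame's x, y, z axes.
In Python, from plant import manip, vision gives the robot as it stands.
- The arm moves only by the tool servo_tool, never from a script. Its argument "steps" is a list of rows, each an object of numbers: "dx", "dy", "dz": the shift along the tool's x, y, z each as a share of 200 mm, from -1 to 1; "turn": the turn about the tool's z as a share of 45 degrees, from -1 to 1; "claw": the closure, from 0 (fully open) to 1 (shut). A call has 1 to 20 rows; each row shifts and turns the commanded pose from where the row before left it, along the tool's axes as they then stand; what a row does not reach is not made up. A row lasts 1/8 s, in which the tool goes at most 62.5 mm and 10.7 degrees, less where a joint would pass 70% of its speed; a pose out of reach is approached as far as the arm can. A call with a number of a shift or a turn outside -1 to 1 is refused whole. A call with a gripper value outside its range is refused whole. The fingers move at their own pace and stop on an object; "newtons" is the grip in N (left out, the last holds). Time passes only in rows, so rows that do not move let the fingers close. It gives the time, the measured TCP pose, the force, the opening and the grip force at its end, in the units of the state.
- manip.sense(): the state, without advancing time (a new reading comes with each control period).
- vision.camera(name): name is "scene" or "top" or "wrist"; returns (picture, depth): 384x512x3 uint8, red, green, blue; 384x512 float32, m along the optical axis (not along the pixel's ray), 0 where there is no reading.
- vision.camera_params(name): a dict with "K" (3x3 intrinsics, pixels), "eye" and "orientation" of the camera in the world; the wrist camera has in their place "hand_eye" (4x4, takes a point from camera to tool coordinates, whose origin is the TCP and whose axes are the flange's). Camera axes: x right, y down, z forward; pixel columns grow to the right and rows downward; lengths in m; the calibration is good to about 2 mm. A picture is of the moment at which its call begins: read the wrist's pose just before it. camera_params takes no time and is no camera call.
- manip.close_job(): hands the job in; it is judged then, once.
Trained networks look in the newest picture that a camera, given by its name, has taken for a name from the list of things; names that differ only in an ending like _2 or _b are one class to them, and where a whole thing is asked for, a point or a joint stands for the part that bears it (a point fixed in the world has none). Each returns a list of dicts, best first, with "conf" (0 to 1); they miss things now and then, are a little off and sometimes report something else, mostly with a low value. They report only what shows in the picture. A call takes as long as a camera call. They do not tell look-alikes from the thing itself.
- vision.trace(camera, target): "pixels" (384x512 bool, what is visible of it) and "centre" ([column, row] in pixels, amid what is visible of it).
- vision.spot_point(camera, target): "centre" ([column, row] in pixels: a listed point, or the origin of a listed thing).
The state is a dict: "time_s": time; "qpos": joint angles; "joint_vel": joint speeds; "joint_torque": joint torques, N m; "ee_pos": TCP position; "tool_rot": TCP orientation; "force": force on the tool from outside, world axes, zero at the start; "ft_torque": the same for the moment, N m; "width": finger opening in m; "gripper_force": force on a finger pad.
Only numpy, scipy, OpenCV 4.12 (cv2) and the standard library are available. Lean on these libraries where they do the work, as an engineer would, in place of code of your own. Each camera call takes 0.05 s, during which the arm holds its last target. There are 200 camera calls.

## Working session

There is one attempt and no reset: what is moved stays moved. The work goes in short steps, Python scripts to look and compute and a tool call to move; the robot and the scene stay as the last step left them, time stands still between calls to the robot, and variables do not carry over. Pictures are saved under pics/ and viewed, at most 10 in all, crops included, and the job is handed in when it is done.

Besides the shell and the picture viewer there is one more tool, called after "Request:" as name(argument=value, ...), one argument or row to a line, values as JSON. servo_tool: Moves the arm, as the interface text tells. Its arguments: {"type":"object","properties":{"steps":{"type":"array"},"newtons":{"type":"number"}},"required":["steps"]}

```bash
mkdir -p pics
cat > h.py <<'E'
import numpy as np,cv2
from plant import manip,vision
def cam(n):
    p=vision.camera_params(n)
    if 'eye' in p: return np.array(p['K']),np.array(p['eye']),np.array(p['orientation'])
    s=manip.sense();R=np.array(s['tool_rot']);t=np.array(s['ee_pos']);H=np.array(p['hand_eye'])
    return np.array(p['K']),R@H[:3,3]+t,R@H[:3,:3]
def ray(c,px):
    K,e,R=c;d=R@np.linalg.inv(K)@np.array([px[0],px[1],1.]);return e,d
def at_z(c,px,z):
    e,d=ray(c,px);return e+d*(z-e[2])/d[2]
def tri(rs):
    A=0;b=0
    for e,d in rs:
        d=d/np.linalg.norm(d);P=np.eye(3)-np.outer(d,d);A=A+P;b=b+P@e
    x=np.linalg.solve(A,b);return x,[round(float(np.linalg.norm((np.eye(3)-np.outer(d,d)/(d@d))@(x-e))),4) for e,d in rs]
def cloud(c,depth):
    K,e,R=c;v,u=np.indices(depth.shape);P=np.stack([u,v,np.ones_like(u)],-1)@np.linalg.inv(K).T*depth[...,None]
    return P@R.T+e
def save(im,f): cv2.imwrite(f,cv2.cvtColor(im,cv2.COLOR_RGB2BGR))
E
python3 - <<'E'
from h import *
np.set_printoptions(precision=4,suppress=True)
s=manip.sense();print(s['tool_rot'],s['ee_pos'],s['width'],manip.tip_extent,s['time_s'])
ims=[]
R={}
for n in['scene','top']:
    im,d=vision.camera(n);c=cam(n);ims.append(im);np.savez('/tmp/'+n,im=im,d=d);print(n,c[1],c[2][:,2])
    for t in['funnel','slide_push','jar_mouth','nest','chute_lip','dispenser','jar','funnel_stand','tray_a','vertebra','sample_jar','ammonite']:
        r=vision.spot_point(n,t);R[n,t]=r
        print(n,t,[(np.round(x['centre'],1).tolist(),round(x['conf'],2)) for x in r[:3]])
    save(im,f'pics/{n}0.png')
for t in['funnel','slide_push','jar_mouth','nest','chute_lip','dispenser','jar','funnel_stand']:
    for a in R['scene',t][:2]:
        for b in R['top',t][:2]:
            print(t,tri([ray(cam('scene'),a['centre']),ray(cam('top'),b['centre'])]))
E
```

```text
[[ 0.9586  0.2848 -0.0004]
 [ 0.2848 -0.9586  0.0011]
 [-0.0001 -0.0011 -1.    ]] [ 0.1779 -0.5988  0.2189] 0.09413479731396655 0.014 0.0
scene [ 1.3806 -0.1588  0.9979] [-0.6964  0.1533 -0.7011]
scene funnel [([156.9, 211.2], 0.54), ([174.1, 193.6], 0.54)]
scene slide_push [([274.9, 162.8], 0.82), ([230.2, 240.0], 0.3)]
scene jar_mouth [([230.2, 231.4], 0.58)]
scene nest [([228.7, 244.3], 0.91)]
scene chute_lip [([239.5, 219.5], 0.64), ([154.4, 218.9], 0.26)]
scene dispenser [([280.5, 228.4], 0.77), ([227.2, 242.7], 0.74)]
scene jar [([227.9, 242.0], 0.94)]
scene funnel_stand [([155.0, 217.7], 0.64)]
scene tray_a [([155.0, 248.0], 0.65), ([350.7, 196.9], 0.64), ([229.9, 242.9], 0.4)]
scene vertebra [([142.9, 288.3], 0.78)]
scene sample_jar [([382.3, 228.2], 0.78), ([154.8, 211.4], 0.5)]
scene ammonite [([304.3, 187.0], 0.62)]
top [0.4227 0.0358 1.3053] [ 0.0677 -0.0043 -0.9977]
top funnel [([336.3, 242.1], 0.8), ([360.1, 205.2], 0.69)]
top slide_push [([236.4, 188.4], 0.58)]
top jar_mouth [([292.4, 154.8], 0.77)]
top nest [([289.5, 158.8], 0.89)]
top chute_lip [([277.7, 153.1], 0.9)
[... 709 characters left out ...]
68])
jar_mouth (array([ 0.6142, -0.0977,  0.0723]), [0.0067, 0.0067])
nest (array([ 0.6102, -0.1008,  0.0023]), [0.0011, 0.0011])
chute_lip (array([ 0.6123, -0.0559,  0.1153]), [0.003, 0.003])
chute_lip (array([ 0.6148, -0.1738,  0.1855]), [0.1263, 0.1263])
dispenser (array([0.5936, 0.077 , 0.0148]), [0.0017, 0.0017])
dispenser (array([ 0.5519, -0.111 ,  0.1442]), [0.2065, 0.2065])
dispenser (array([ 0.5936, -0.0133, -0.0097]), [0.0894, 0.0894])
dispenser (array([ 0.4969, -0.2175, -0.0367]), [0.1323, 0.1323])
jar (array([ 0.6086, -0.097 ,  0.0113]), [0.0044, 0.0044])
jar (array([ 0.498 , -0.2173, -0.0289]), [0.1352, 0.1352])
funnel_stand (array([ 0.4391, -0.3342,  0.0049]), [0.0038, 0.0038])
```

View pics/scene0.png

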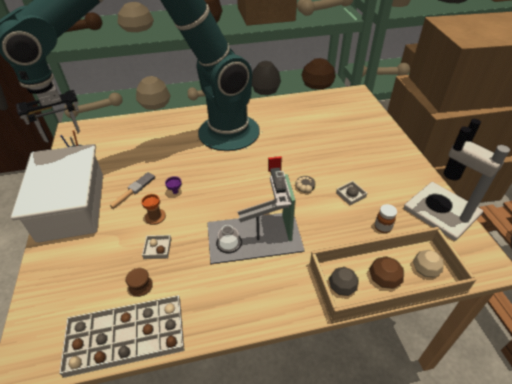

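View pics/top0.png

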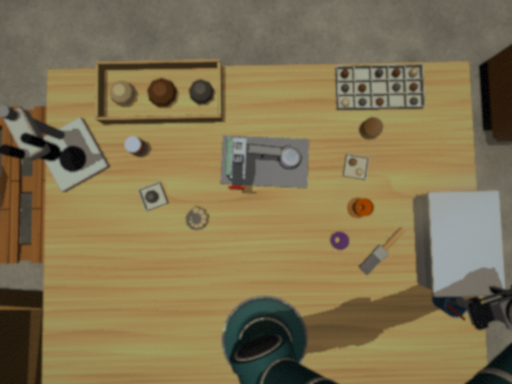

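Orange funnel on its wooden stand: scene (152,203), top (361,207). The purple look-alike is at scene (174,186), top (340,240) and has no stand. Orange fits the description. The jar is at scene (229,240), top (290,157) and the red paddle at scene (275,163), top (236,188).

Run:
```python
from h import *
np.set_printoptions(precision=4,suppress=True)
D={n:np.load(f'/tmp/{n}.npz') for n in['scene','top']}
for n in D:
    im=D[n]['im'];P=cloud(cam(n),D[n]['d']);hsv=cv2.cvtColor(im,cv2.COLOR_RGB2HSV)
    ok=D[n]['d']>0
    m=ok&(hsv[...,0]<14)&(hsv[...,1]>200)&(hsv[...,2]>140)&(abs(P[...,0]-.44)<.08)&(abs(P[...,1]+.325)<.08)
    q=P[m];print(n,'orange',m.sum(),q.min(0),q.max(0),q[q[:,2]>.07].mean(0))
    b=ok&(P[...,2]>.004)&(P[...,2]<.022)&(abs(P[...,0]-.6)<.2)&(abs(P[...,1]+.0)<.25)&(hsv[...,1]<70)
    q=P[b];print('plate',len(q),cv2.minAreaRect((q[:,:2]*1000).astype(np.float32)))
    g=ok&(hsv[...,0]>60)&(hsv[...,0]<90)&(hsv[...,1]>50)&(abs(P[...,0]-.6)<.12)&(abs(P[...,1]-.08)<.12)&(P[...,2]>.1)
    q=P[g];print('green',len(q),q.mean(0),cv2.minAreaRect((q[:,:2]*1000).astype(np.float32)))
    r=ok&((hsv[...,0]<6)|(hsv[...,0]>174))&(hsv[...,1]>150)&(abs(P[...,0]-.5)<.12)&(abs(P[...,1]-.08)<.12)&(P[...,2]>.15)
    q=P[r];print('red',len(q),q.min(0),q.max(0),cv2.minAreaRect((q[:,:2]*1000).astype(np.float32)))
P=cloud(cam('top'),D['top']['d']);print('box',P[240,465],P[240,440],P[200:280:40,430])
a=D['top']['im'][175:270,290:410];b=D['scene']['im'][160:255,120:240]
save(np.hstack([cv2.resize(x,(400,317),interpolation=cv2.INTER_CUBIC) for x in(a,b)]),'pics/crop0.png')
```

```text
scene orange 112 [ 0.4009 -0.3564  0.0537] [ 0.4653 -0.3044  0.0906] [ 0.4297 -0.3336  0.0778]
plate 2949 ((599.7174072265625, -13.15728759765625), (298.463134765625, 174.5108642578125), 85.95146179199219)
green 1 [0.6219 0.0924 0.1133] ((621.9423217773438, 92.38983154296875), (0.0, 0.0), 0.0)
red 121 [0.4941 0.0603 0.1961] [0.505  0.0957 0.2455] ((498.44793701171875, 78.13241577148438), (35.15668869018555, 9.623631477355957), 83.95610809326172)
top orange 106 [ 0.4137 -0.3566  0.0528] [ 0.4627 -0.3169  0.0719] [ 0.4627 -0.331   0.0719]
plate 2602 ((583.3829956054688, 53.039031982421875), (253.95411682128906, 474.7533264160156), 16.755884170532227)
green 92 [0.5956 0.0998 0.2005] ((595.4342041015625, 99.90087127685547), (7.706420421600342, 111.00822448730469), 86.07657623291016)
red 32 [0.4955 0.0598 0.2309] [0.5044 0.0937 0.2441] ((499.92388916015625, 76.30770874023438), (34.046043395996094, 7.072463035583496), 80.93074798583984)
box [ 0.3286 -0.6159  0.145 ] [ 0.3299 -0.5416  0.1407] [[ 0.4529 -0.5147  0.1465]
 [ 0.3305 -0.5109  0.1407]]
```

View pics/crop0.png

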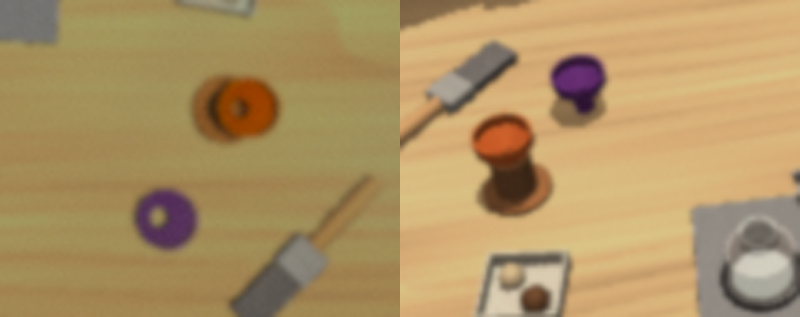

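The crop confirms it: the orange funnel stands in the round wooden stand (left part (235,108), right part (503,135)), and the purple one is separate. Next I go above the orange one.

Request:
servo_tool(
  steps=[
    {"dz": -0.2},
    {"dz": -0.2},
    {"dz": -0.2},
    {"dx": 0.16,"dy": -0.092},
    {"dx": 0.16,"dy": -0.092},
    {"dx": 0.16,"dy": -0.092},
    {"dx": 0.16,"dy": -0.092},
    {"dx": 0.16,"dy": -0.092},
    {"dx": 0.16,"dy": -0.092},
    {"dx": 0.16,"dy": -0.092},
    {"dx": 0.16,"dy": -0.092},
    {"dx": 0.16,"dy": -0.092},
    {"dx": 0.16,"dy": -0.092},
    {"turn": -0.22},
    {"turn": -0.22},
    {"turn": -0.22},
    {"turn": -0.22},
    {"turn": -0.22},
    {"turn": -0.22},
    {"turn": -0.22},
  ],
)

```text
schema error: expected keys dx, dy, dz, turn, claw
```

Request:
servo_tool(
  steps=[
    {},
    {},
  ],
)

```text
schema error: expected keys dx, dy, dz, turn, claw
```

Run:
```python
from h import *
np.set_printoptions(precision=4,suppress=True)
s=manip.sense();print(s['ee_pos'],s['tool_rot'],s['qpos']);c=cam('wrist');print(c)
im,d=vision.camera('wrist');np.savez('/tmp/w1',im=im,d=d)
for t in['funnel','funnel_stand','jar_mouth','nest','chute_lip','slide_push']:
    for x in vision.spot_point('wrist',t)[:2]: print(t,np.round(x['centre'],1),round(x['conf'],2),at_z(c,x['centre'],.032)[:2])
P=cloud(c,d);hsv=cv2.cvtColor(im,cv2.COLOR_RGB2HSV)
m=(d>0)&(hsv[...,0]<14)&(hsv[...,1]>180)&(hsv[...,2]>100)&(P[...,2]>.078)&(P[...,2]<.1)
q=P[m];print(m.sum(),q.min(0),q.max(0))
if len(q): print(cv2.minEnclosingCircle((q[:,:2]*1000).astype(np.float32)),np.percentile(q[:,2],[50,90,98]))
save(im,'pics/w1.png')
```

```text
[ 0.178  -0.5991  0.2194] [[ 0.9586  0.2848 -0.    ]
 [ 0.2848 -0.9586  0.0001]
 [-0.     -0.0001 -1.    ]] [ 1.2405  0.4174 -0.0103  1.6136  0.0047  1.1107 -0.053 ]
(array([[285.811 ,   0.    , 260.2611],
       [  0.    , 285.811 , 190.0961],
       [  0.    ,   0.    ,   1.    ]]), array([ 0.2509, -0.5773,  0.3841]), array([[ 0.2842, -0.9251, -0.2518],
       [-0.9588, -0.2745, -0.0736],
       [-0.001 ,  0.2623, -0.965 ]]))Traceback (most recent call last):
  File "<stdin>", line 9, in <module>
    return umr_minimum(a, axis, None, out, keepdims, initial, where)
ValueError: zero-size array to reduction operation minimum which has no identity
```

The rows need all five keys, so nothing moved. I'll send them again in full.

Request:
servo_tool(
  steps=[
    {"dx": 0,"dy": 0,"dz": -0.2,"turn": 0,"claw": 0},
    {"dx": 0,"dy": 0,"dz": -0.2,"turn": 0,"claw": 0},
    {"dx": 0,"dy": 0,"dz": -0.2,"turn": 0,"claw": 0},
    {"dx": 0.16,"dy": -0.092,"dz": 0,"turn": 0,"claw": 0},
    {"dx": 0.16,"dy": -0.092,"dz": 0,"turn": 0,"claw": 0},
    {"dx": 0.16,"dy": -0.092,"dz": 0,"turn": 0,"claw": 0},
    {"dx": 0.16,"dy": -0.092,"dz": 0,"turn": 0,"claw": 0},
    {"dx": 0.16,"dy": -0.092,"dz": 0,"turn": 0,"claw": 0},
    {"dx": 0.16,"dy": -0.092,"dz": 0,"turn": 0,"claw": 0},
    {"dx": 0.16,"dy": -0.092,"dz": 0,"turn": 0,"claw": 0},
    {"dx": 0.16,"dy": -0.092,"dz": 0,"turn": 0,"claw": 0},
    {"dx": 0.16,"dy": -0.092,"dz": 0,"turn": 0,"claw": 0},
    {"dx": 0.16,"dy": -0.092,"dz": 0,"turn": 0,"claw": 0},
    {"dx": 0,"dy": 0,"dz": 0,"turn": -0.22,"claw": 0},
    {"dx": 0,"dy": 0,"dz": 0,"turn": -0.22,"claw": 0},
    {"dx": 0,"dy": 0,"dz": 0,"turn": -0.22,"claw": 0},
    {"dx": 0,"dy": 0,"dz": 0,"turn": -0.22,"claw": 0},
    {"dx": 0,"dy": 0,"dz": 0,"turn": -0.22,"claw": 0},
    {"dx": 0,"dy": 0,"dz": 0,"turn": -0.22,"claw": 0},
    {"dx": 0,"dy": 0,"dz": 0,"turn": -0.22,"claw": 0},
  ],
)

```text
time_s: 4.15
ee_pos: [0.4323, -0.3316, 0.3395]
tool_rot: [[0.067, 0.998, 0.0], [0.998, -0.067, -0.0], [-0.0, 0.0, -1.0]]
force: [-0.3, -0.3, -0.1]
width: 0.094
gripper_force: 0.0
```

```bash
cat > w.py <<'E'
from h import *
import sys
np.set_printoptions(precision=4,suppress=True)
s=manip.sense();print(s['ee_pos'],s['qpos']);c=cam('wrist')
im,d=vision.camera('wrist');np.savez('/tmp/'+sys.argv[1],im=im,d=d,K=c[0],e=c[1],R=c[2])
for t in['funnel','funnel_stand','jar_mouth','nest','chute_lip','slide_push']:
    for x in vision.spot_point('wrist',t)[:2]:
        z=dict(funnel=.032,funnel_stand=0,jar_mouth=.08,nest=.01,chute_lip=.124,slide_push=.216)[t]
        print(t,np.round(x['centre'],1),round(x['conf'],2),at_z(c,x['centre'],z)[:2])
P=cloud(c,d);hsv=cv2.cvtColor(im,cv2.COLOR_RGB2HSV)
m=(d>0)&(hsv[...,0]<14)&(hsv[...,1]>180)&(hsv[...,2]>90)&(P[...,2]>.06)
q=P[m];print(m.sum())
if len(q):
    print(np.percentile(q[:,2],[50,90,98]))
    q=q[q[:,2]>np.percentile(q[:,2],98)-.008];print(q.min(0),q.max(0),cv2.minEnclosingCircle((q[:,:2]*1000).astype(np.float32)))
save(im,f'pics/{sys.argv[1]}.png')
E
python3 w.py w1
```

```text
[ 0.4323 -0.3316  0.3395] [ 0.9016  0.1987 -0.3557  1.6449  0.0712  1.3108  0.4672]
funnel [264. 160.] 0.63 [ 0.438  -0.3315]
funnel [200.7 118.3] 0.62 [ 0.3411 -0.2575]
funnel_stand [263.4 157.6] 0.84 [ 0.4373 -0.3323]
734
[0.0668 0.0828 0.0858]
[ 0.4092 -0.3584  0.0778] [ 0.4631 -0.3021  0.0868] ((436.3791809082031, -330.3221740722656), 28.59183692932129)
```

View pics/w1.png

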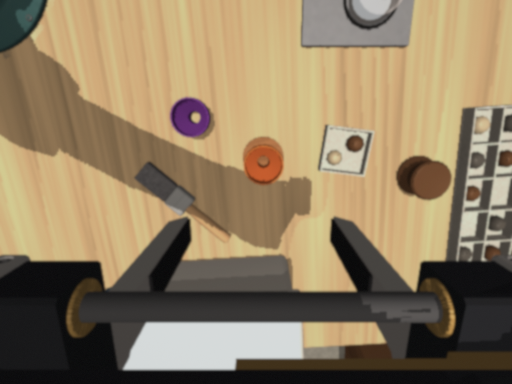

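The orange funnel is at (264,163) in its stand, the purple one at (191,117), and the tray is clear of the fingers at (346,149). I go halfway down and measure again.

Request:
servo_tool(
  steps=[
    {"dx": 0.005,"dy": 0.024,"dz": 0.15,"turn": 0,"claw": 0},
    {"dx": 0,"dy": 0,"dz": 0.2,"turn": 0,"claw": 0},
    {"dx": 0,"dy": 0,"dz": 0.2,"turn": 0,"claw": 0},
    {"dx": 0,"dy": 0,"dz": 0.15,"turn": 0,"claw": 0},
    {"dx": 0,"dy": 0,"dz": 0,"turn": 0,"claw": 0},
    {"dx": 0,"dy": 0,"dz": 0,"turn": 0,"claw": 0},
  ],
)

```text
time_s: 5.25
ee_pos: [0.4378, -0.3312, 0.2007]
tool_rot: [[0.073, 0.997, 0.001], [0.997, -0.073, -0.001], [-0.001, 0.001, -1.0]]
force: [-0.6, -0.7, 1.7]
width: 0.0941
gripper_force: 0.0
```

```bash
python3 w.py w2
python3 - <<'E'
from h import *
# two-view triangulation of funnel rim centre from mask ellipse
rs=[]
for n in['w1','w2']:
    z=np.load(f'/tmp/{n}.npz');hsv=cv2.cvtColor(z['im'],cv2.COLOR_RGB2HSV)
    m=((hsv[...,0]<14)&(hsv[...,1]>180)&(hsv[...,2]>90)).astype(np.uint8)
    m[:, :215]=0; m[:, 330:]=0; m[210:]=0
    k,l,st,ce=cv2.connectedComponentsWithStats(m);i=1+st[1:,4].argmax()
    cs,_=cv2.findContours((l==i).astype(np.uint8),0,2);el=cv2.fitEllipse(max(cs,key=len));print(n,el,st[i])
    rs.append(ray((z['K'],z['e'],z['R']),el[0]))
print(tri(rs))
E
```

```text
[ 0.4378 -0.3312  0.2007] [ 0.8792  0.3204 -0.3485  1.8162  0.1262  1.0253  0.4084]
funnel [172.7 118.6] 0.97 [ 0.3439 -0.2543]
funnel [259.  179.8] 0.95 [ 0.4359 -0.3324]
funnel_stand [258.  174.2] 0.69 [ 0.4345 -0.3322]
1609
[0.0673 0.0848 0.0862]
[ 0.4083 -0.3586  0.0782] [ 0.464  -0.3011  0.087 ] ((436.7839660644531, -329.9283752441406), 29.111295700073242)
w1 ((263.072265625, 164.15719604492188), (36.420753479003906, 36.71123123168945), 31.2457275390625) [245 146  37  38 997]
w2 ((259.0649719238281, 186.81753540039062), (52.58510208129883, 55.466182708740234), 90.74431610107422) [ 232  160   55   50 2059]
(array([ 0.43611664, -0.33285413,  0.06370302]), [0.0, 0.0])
```

Request:
servo_tool(
  steps=[
    {"dx": 0,"dy": -0.006,"dz": 0.15,"turn": 0,"claw": 0},
    {"dx": 0,"dy": 0,"dz": 0.15,"turn": 0,"claw": 0},
    {"dx": 0,"dy": 0,"dz": 0.15,"turn": 0,"claw": 0},
    {"dx": 0,"dy": 0,"dz": 0.1,"turn": 0,"claw": 0},
    {"dx": 0,"dy": 0,"dz": 0.07,"turn": 0,"claw": 0},
    {"dx": 0,"dy": 0,"dz": 0,"turn": 0,"claw": 0},
    {"dx": 0,"dy": 0,"dz": 0,"turn": 0,"claw": 0.2},
    {"dx": 0,"dy": 0,"dz": 0,"turn": 0,"claw": 0.3},
    {"dx": 0,"dy": 0,"dz": 0,"turn": 0,"claw": 0.5},
    {"dx": 0,"dy": 0,"dz": 0,"turn": 0,"claw": 0.6},
    {"dx": 0,"dy": 0,"dz": 0,"turn": 0,"claw": 0.6},
    {"dx": 0,"dy": 0,"dz": 0,"turn": 0,"claw": 0.6},
  ],
  newtons=15,
)

```text
time_s: 7.1
ee_pos: [0.4362, -0.3309, 0.0756]
tool_rot: [[0.072, 0.997, 0.0], [0.997, -0.072, -0.0], [-0.0, 0.0, -1.0]]
force: [1.4, -0.2, 1.8]
width: 0.0604
gripper_force: 15.0
```

Request:
servo_tool(
  steps=[
    {"dx": 0,"dy": 0,"dz": -0.05,"turn": 0,"claw": 0.6},
    {"dx": 0,"dy": 0,"dz": -0.1,"turn": 0,"claw": 0.6},
    {"dx": 0,"dy": 0,"dz": -0.2,"turn": 0,"claw": 0.6},
    {"dx": 0,"dy": 0,"dz": -0.2,"turn": 0,"claw": 0.6},
    {"dx": 0,"dy": 0,"dz": -0.2,"turn": 0,"claw": 0.6},
    {"dx": 0,"dy": 0,"dz": -0.2,"turn": 0,"claw": 0.6},
    {"dx": 0.1,"dy": 0.13,"dz": -0.15,"turn": 0,"claw": 0.6},
    {"dx": 0.1,"dy": 0.13,"dz": -0.15,"turn": 0,"claw": 0.6},
    {"dx": 0.1,"dy": 0.13,"dz": 0,"turn": 0,"claw": 0.6},
    {"dx": 0.1,"dy": 0.13,"dz": 0,"turn": 0,"claw": 0.6},
    {"dx": 0.1,"dy": 0.13,"dz": 0,"turn": 0,"claw": 0.6},
    {"dx": 0.1,"dy": 0.13,"dz": 0,"turn": 0,"claw": 0.6},
    {"dx": 0,"dy": 0,"dz": 0,"turn": 0,"claw": 0.6},
    {"dx": 0,"dy": 0,"dz": 0,"turn": 0,"claw": 0.6},
  ],
)

```text
time_s: 8.85
ee_pos: [0.5997, -0.2229, 0.3256]
tool_rot: [[0.073, 0.997, -0.001], [0.997, -0.073, -0.0], [-0.0, -0.001, -1.0]]
force: [-1.3, 0.3, -1.0]
width: 0.0605
gripper_force: 15.0
```

```bash
python3 w.py w3
```

```text
[ 0.5997 -0.2229  0.3256] [ 0.6167  0.4032 -0.4316  1.4248  0.1693  1.3508  0.1058]
funnel [264.2 216.4] 0.86 [ 0.5988 -0.3172]
funnel [111.4 189.4] 0.76 [ 0.349  -0.2512]
funnel_stand [178.1 221.3] 0.74 [ 0.4404 -0.3272]
jar_mouth [265.6  78.3] 0.91 [ 0.6152 -0.1027]
chute_lip [264.5  34.5] 0.96 [ 0.6161 -0.06  ]
5815
[0.3156 0.3346 0.3356]
[ 0.5692 -0.2514  0.3276] [ 0.6291 -0.193   0.3372] ((599.1942138671875, -222.84762573242188), 30.21962547302246)
```

View pics/w3.png

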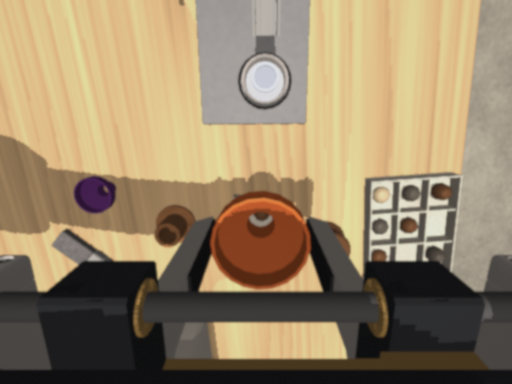

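The funnel is held upright at (262,238), level with the fingers. Jar neck at (265,76), chute lip at (265,38). I take one closer view.

Request:
servo_tool(
  steps=[
    {"dx": 0.1,"dy": 0.02,"dz": 0.125,"turn": 0,"claw": 0.6},
    {"dx": 0.1,"dy": 0.02,"dz": 0.125,"turn": 0,"claw": 0.6},
    {"dx": 0.09,"dy": 0,"dz": 0.125,"turn": 0,"claw": 0.6},
    {"dx": 0,"dy": 0,"dz": 0,"turn": 0,"claw": 0.6},
    {"dx": 0,"dy": 0,"dz": 0,"turn": 0,"claw": 0.6},
  ],
)

```text
time_s: 9.82
ee_pos: [0.6127, -0.1662, 0.2514]
tool_rot: [[0.073, 0.997, 0.001], [0.997, -0.073, -0.001], [-0.0, 0.001, -1.0]]
force: [-0.1, 0.6, 0.8]
width: 0.0604
gripper_force: 15.0
```

```bash
python3 w.py w4
python3 - <<'E'
from h import *
np.set_printoptions(precision=4,suppress=True)
o=[]
for n in['w3','w4']:
    z=np.load(f'/tmp/{n}.npz');c=(z['K'],z['e'],z['R'])
    pr=lambda p:(lambda q:q[:2]/q[2])(c[0]@c[2].T@(np.array(p)-c[1]))
    u,v=pr([.612,-.102,.06]);h=60
    u0=max(int(u)-h,0);v0=max(int(v)-h,0);im=z['im'][v0:v0+2*h,u0:u0+2*h].copy()
    o.append(cv2.resize(im,(400,int(400*im.shape[0]/im.shape[1])),interpolation=cv2.INTER_CUBIC));print(n,u0,v0,im.shape,'px of (.613,-.102,.08)',pr([.613,-.102,.08]),pr([.613,-.102,.01]))
hh=max(x.shape[0] for x in o);save(np.hstack([np.pad(x,((0,hh-x.shape[0]),(0,0),(0,0))) for x in o]),'pics/jar.png')
E
```

```text
[ 0.6127 -0.1662  0.2514] [ 0.5394  0.4424 -0.443   1.54    0.1984  1.203  -0.011 ]
funnel [259.4 217.8] 0.89 [ 0.6061 -0.2347]
funnel [ 88.4 238.4] 0.72 [ 0.3549 -0.2482]
funnel_stand [159.5 274.8] 0.84 [ 0.4343 -0.3338]
jar_mouth [256.6 122.6] 0.69 [ 0.6131 -0.1007]
nest [261.7 217.5] 0.38 [ 0.6089 -0.2428]
chute_lip [254.9  81.6] 0.76 [ 0.6151 -0.061 ]
5775
[0.2414 0.2605 0.2615]
[ 0.5818 -0.1946  0.2535] [ 0.6421 -0.1362  0.2632] ((611.9027099609375, -166.2690887451172), 30.454076766967773)
w3 203 19 (120, 120, 3) px of (.613,-.102,.08) [263.9583  77.8521] [263.4736  83.0746]
w4 195 63 (120, 120, 3) px of (.613,-.102,.08) [256.6059 123.7237] [257.2369 121.8342]
```

View pics/jar.png

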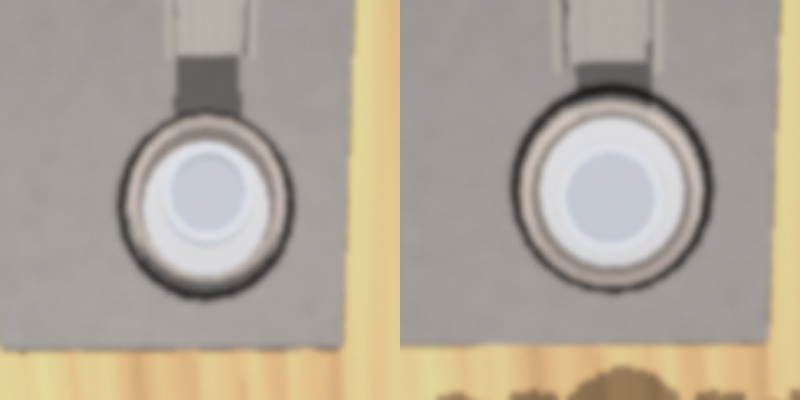

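The neck shows at about (207,193) in the left half and (611,196) in the right half of the crop, inside the black ring centred near (206,206) and (612,188). I'll turn these into positions.

Run:
```python
from h import *
np.set_printoptions(precision=4,suppress=True)
C={}
for n in['w3','w4']:
    z=np.load(f'/tmp/{n}.npz');C[n]=(z['K'],z['e'],z['R'])
for nm,a,b,z in[('neck',(264.9,76.7),(258.1,121.6),.08),('ring',(264.6,80.6),(258.4,119.2),.014),('net',(265.6,78.3),(256.6,122.6),.08),('lip',(264.5,34.5),(254.9,81.6),.124)]:
    ra,rb=ray(C['w3'],a),ray(C['w4'],b)
    print(nm,tri([ra,rb]),at_z(C['w3'],a,z),at_z(C['w4'],b,z))
# ring fit: dark pixels in the images, projected on z=.013
for n in C:
    z=np.load(f'/tmp/{n}.npz');g=z['im'].max(2);u,v={'w3':(264,80),'w4':(258,119)}[n]
    vv,uu=np.nonzero(g<75);k=(np.hypot(uu-u,vv-v)<36)&(np.hypot(uu-u,vv-v)>18)&(vv>v-18);p=np.array([at_z(C[n],(x,y),.014)[:2] for x,y in zip(uu[k],vv[k])])
    A=np.c_[2*p,np.ones(len(p))];s=np.linalg.lstsq(A,(p**2).sum(1),rcond=None)[0];print(n,'ring',len(p),s[:2],np.sqrt(s[2]+s[:2]@s[:2]))
    # base plate edge columns near the jar row for local x check
```

```text
neck (array([ 0.6147, -0.0999,  0.0733]), [0.0002, 0.0002]) [ 0.6144 -0.1006  0.08  ] [ 0.6149 -0.0998  0.08  ]
ring (array([ 0.6149, -0.0986,  0.0113]), [0.0001, 0.0001]) [ 0.6149 -0.0989  0.014 ] [ 0.6149 -0.0985  0.014 ]
net (array([ 0.6142, -0.1014,  0.0707]), [0.0013, 0.0013]) [ 0.6152 -0.1027  0.08  ] [ 0.6131 -0.1007  0.08  ]
lip (array([ 0.6155, -0.062 ,  0.1329]), [0.0003, 0.0003]) [ 0.6161 -0.06    0.124 ] [ 0.6151 -0.061   0.124 ]
w3 ring 77 [ 0.6144 -0.0997] 0.03879466986297444
w4 ring 70 [ 0.6144 -0.0998] 0.03976971202222283
```

Request:
servo_tool(
  steps=[
    {"dx": 0.1,"dy": -0.012,"dz": 0,"turn": 0,"claw": 0.6},
    {"dx": 0.1,"dy": 0,"dz": 0,"turn": 0,"claw": 0.6},
    {"dx": 0.1,"dy": 0,"dz": 0,"turn": 0,"claw": 0.6},
    {"dx": 0.03,"dy": 0,"dz": 0.1,"turn": 0,"claw": 0.6},
    {"dx": 0,"dy": 0,"dz": 0.15,"turn": 0,"claw": 0.6},
    {"dx": 0,"dy": 0,"dz": 0.15,"turn": 0,"claw": 0.6},
    {"dx": 0,"dy": 0,"dz": 0.15,"turn": 0,"claw": 0.6},
    {"dx": 0,"dy": 0,"dz": 0.04,"turn": 0,"claw": 0.6},
    {"dx": 0,"dy": 0,"dz": 0,"turn": 0,"claw": 0.6},
    {"dx": 0,"dy": 0,"dz": 0,"turn": 0,"claw": 0.6},
  ],
)

```text
time_s: 11.42
ee_pos: [0.6155, -0.099, 0.1337]
tool_rot: [[0.072, 0.997, 0.002], [0.997, -0.072, -0.0], [-0.0, 0.002, -1.0]]
force: [0.6, 0.3, -0.8]
width: 0.0603
gripper_force: 15.0
```

Run:
```python
from h import *
o=[]
for n in['scene','top']:
    im,d=vision.camera(n);c=cam(n)
    for t in['funnel','jar_mouth']:
        print(n,t,[(np.round(x['centre'],1).tolist(),round(x['conf'],2)) for x in vision.spot_point(n,t)[:2]])
    u,v=(230,222) if n=='scene' else(292,156)
    o.append(cv2.resize(im[v-40:v+40,u-40:u+40],(400,400),interpolation=cv2.INTER_CUBIC))
save(np.hstack(o),'pics/ins.png')
```

```text
scene funnel [([176.6, 191.4], 0.71), ([229.7, 230.4], 0.64)]
scene jar_mouth []
top funnel [([139.2, 147.0], 0.68), ([290.7, 150.4], 0.52)]
top jar_mouth [([294.3, 154.7], 0.42)]
```

View pics/ins.png

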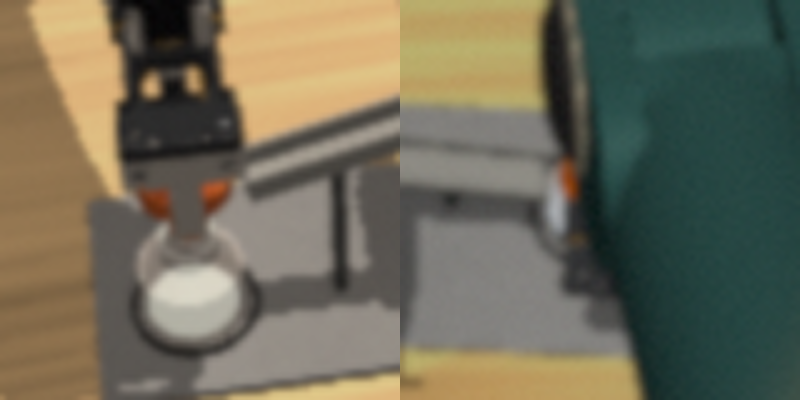

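The scene view shows the funnel (183,200) straight above the jar neck (190,245), clear of the chute. I lower it gently.

Request:
servo_tool(
  steps=[
    {"dx": -0.004,"dy": 0,"dz": 0.03,"turn": 0,"claw": 0.6},
    {"dx": 0,"dy": 0,"dz": 0.04,"turn": 0,"claw": 0.6},
    {"dx": 0,"dy": 0,"dz": 0.04,"turn": 0,"claw": 0.6},
    {"dx": 0,"dy": 0,"dz": 0.03,"turn": 0,"claw": 0.6},
    {"dx": 0,"dy": 0,"dz": 0,"turn": 0,"claw": 0.6},
    {"dx": 0,"dy": 0,"dz": 0,"turn": 0,"claw": 0.6},
  ],
)

```text
time_s: 12.48
ee_pos: [0.6149, -0.0999, 0.1046]
tool_rot: [[0.072, 0.997, 0.0], [0.997, -0.072, 0.0], [0.0, 0.0, -1.0]]
force: [0.7, -0.2, -0.0]
width: 0.0608
gripper_force: 15.0
```

Request:
servo_tool(
  steps=[
    {"dx": 0,"dy": 0,"dz": 0.009,"turn": 0,"claw": 0.6},
    {"dx": 0,"dy": 0,"dz": 0.009,"turn": 0,"claw": 0.6},
    {"dx": 0,"dy": 0,"dz": 0,"turn": 0,"claw": 0.6},
    {"dx": 0,"dy": 0,"dz": 0,"turn": 0,"claw": 0.6},
  ],
)

```text
time_s: 12.98
ee_pos: [0.6149, -0.1001, 0.101]
tool_rot: [[0.073, 0.997, 0.0], [0.997, -0.073, -0.0], [-0.0, 0.0, -1.0]]
force: [-0.7, -1.6, 3.3]
width: 0.0608
gripper_force: 15.0
```

Request:
servo_tool(
  steps=[
    {"dx": 0,"dy": 0,"dz": 0,"turn": 0,"claw": 0.35},
    {"dx": 0,"dy": 0,"dz": 0,"turn": 0,"claw": 0.32},
    {"dx": 0,"dy": 0,"dz": 0,"turn": 0,"claw": 0.28},
    {"dx": 0,"dy": 0,"dz": 0,"turn": 0,"claw": 0.2},
    {"dx": 0,"dy": 0,"dz": 0,"turn": 0,"claw": 0.1},
    {"dx": 0,"dy": 0,"dz": 0,"turn": 0,"claw": 0.05},
    {"dx": 0,"dy": 0,"dz": 0,"turn": 0,"claw": 0},
    {"dx": 0,"dy": 0,"dz": 0,"turn": 0,"claw": 0},
    {"dx": 0,"dy": 0,"dz": -0.1,"turn": 0,"claw": 0},
    {"dx": 0,"dy": 0,"dz": -0.2,"turn": 0,"claw": 0},
    {"dx": -0.2,"dy": 0,"dz": -0.3,"turn": 0,"claw": 0},
    {"dx": -0.2,"dy": 0,"dz": -0.3,"turn": 0,"claw": 0},
    {"dx": -0.15,"dy": 0,"dz": -0.2,"turn": 0,"claw": 0},
    {"dx": 0,"dy": 0,"dz": 0,"turn": 0,"claw": 0},
    {"dx": 0,"dy": 0,"dz": 0,"turn": 0,"claw": 0},
  ],
)

```text
time_s: 14.85
ee_pos: [0.6074, -0.1983, 0.305]
tool_rot: [[0.072, 0.997, -0.0], [0.997, -0.072, 0.0], [0.0, -0.0, -1.0]]
force: [-0.1, -0.2, -0.3]
width: 0.0935
gripper_force: 0.0
```

```bash
python3 w.py w5
python3 - <<'E'
from h import *
im,_=vision.camera('scene');w=np.load('/tmp/w5.npz')['im']
a=cv2.resize(im[160:260,180:305],(400,320),interpolation=cv2.INTER_CUBIC);b=cv2.resize(w[:200,130:380],(400,320))
save(np.hstack([a,b]),'pics/seat.png')
E
```

```text
[ 0.6074 -0.1983  0.305 ] [ 0.5885  0.4144 -0.4459  1.4575  0.1804  1.3105  0.0572]
funnel [103.4 204. ] 0.71 [ 0.3505 -0.2451]
funnel [264.6  98.6] 0.69 [ 0.6202 -0.1027]
jar_mouth [260.7  95.4] 0.57 [ 0.6146 -0.1005]
jar_mouth [322.8 255.4] 0.41 [ 0.6913 -0.3356]
slide_push [263.9  97.2] 0.74 [ 0.6166 -0.1098]
1522
[0.0904 0.0974 0.111 ]
[ 0.5861 -0.1187  0.103 ] [ 0.6435 -0.0735  0.1127] ((614.8714599609375, -100.46712493896484), 28.83847999572754)
```

View pics/seat.png

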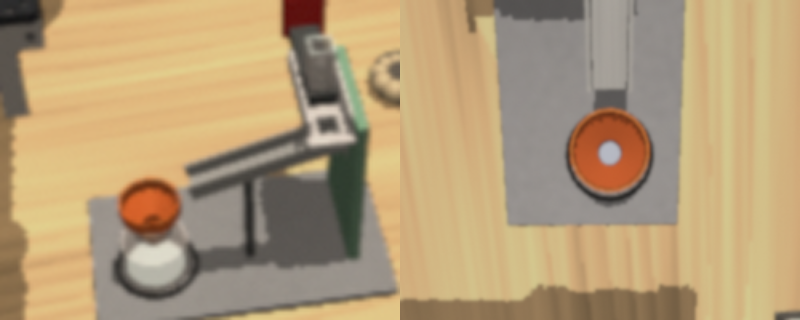

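The funnel sits level in the neck (left (150,205), right (609,152)). Its rim height of 0.111 m and axis (0.615, -0.100) match. Next is the paddle: I close the gripper and approach from the robot side.

Request:
servo_tool(
  steps=[
    {"dx": 0,"dy": -0.22,"dz": 0,"turn": 0,"claw": 0.5},
    {"dx": 0,"dy": -0.22,"dz": 0,"turn": 0,"claw": 1},
    {"dx": 0,"dy": -0.22,"dz": 0,"turn": 0,"claw": 1},
    {"dx": 0,"dy": -0.22,"dz": 0,"turn": 0,"claw": 1},
    {"dx": 0.19,"dy": 0,"dz": 0,"turn": 0,"claw": 1},
    {"dx": 0.19,"dy": 0,"dz": 0,"turn": 0,"claw": 1},
    {"dx": 0.19,"dy": 0,"dz": 0,"turn": 0,"claw": 1},
    {"dx": 0.19,"dy": 0,"dz": 0,"turn": 0,"claw": 1},
    {"dx": 0.19,"dy": 0,"dz": 0,"turn": 0,"claw": 1},
    {"dx": 0.19,"dy": 0,"dz": 0,"turn": 0,"claw": 1},
    {"dx": 0.19,"dy": 0,"dz": 0,"turn": 0,"claw": 1},
    {"dx": 0,"dy": 0,"dz": 0,"turn": 0,"claw": 1},
    {"dx": 0,"dy": 0,"dz": 0,"turn": 0,"claw": 1},
  ],
  newtons=40,
)

```text
time_s: 16.88
ee_pos: [0.4513, 0.0785, 0.3048]
tool_rot: [[0.073, 0.997, -0.0], [0.997, -0.073, -0.0], [-0.0, -0.0, -1.0]]
force: [-0.4, 0.4, -0.2]
width: 0.0004
gripper_force: 0.0
```

Run:
```python
from h import *
np.set_printoptions(precision=4,suppress=True)
s=manip.sense();print(s['ee_pos'],s['qpos'],s['width'])
for n in['scene','top','wrist']:
    im,d=vision.camera(n);c=cam(n);P=cloud(c,d);hsv=cv2.cvtColor(im,cv2.COLOR_RGB2HSV)
    r=(d>0)&((hsv[...,0]<6)|(hsv[...,0]>174))&(hsv[...,1]>150)&(abs(P[...,0]-.5)<.12)&(abs(P[...,1]-.08)<.12)&(P[...,2]>.17)
    q=P[r];print(n,len(q))
    if len(q): print(q.min(0),q.max(0),q.mean(0),cv2.minAreaRect((q[:,:2]*1000).astype(np.float32)))
    for x in vision.spot_point(n,'slide_push')[:2]:print(np.round(x['centre'],1),round(x['conf'],2),at_z(c,x['centre'],.216))
    if n!='top':
        f=im if n=='wrist' else im[110:260,180:330]
        save(cv2.resize(f,(400,400 if n=='scene' else 300)),f'/tmp/{n}p.png')
a,b=[cv2.imread(f'/tmp/{n}p.png') for n in['scene','wrist']]
cv2.imwrite('pics/pad.png',np.hstack([a,cv2.copyMakeBorder(b,0,100,0,0,0)]))
```

```text
[0.4513 0.0785 0.3048] [ 0.4536  0.0683 -0.7194  1.8777  0.048   1.2132 -0.3541] 0.00036310962683335207
scene 123
[0.4952 0.0599 0.1956] [0.5046 0.0961 0.2466] [0.4991 0.0769 0.2246] ((500.0906982421875, 77.97271728515625), (36.05945587158203, 8.814151763916016), 87.85895538330078)
[275.1 161.3] 0.53 [0.4847 0.084  0.216 ]
[153.4 247.5] 0.26 [ 0.7423 -0.3007  0.216 ]
top 0
wrist 839
[0.4937 0.0581 0.1933] [0.5037 0.1008 0.2436] [0.4971 0.0825 0.2298] ((498.4583435058594, 79.33081817626953), (42.68788528442383, 7.963059425354004), 85.81835174560547)
[306.  193.8] 0.57 [0.4934 0.0793 0.216 ]
```

View pics/pad.png

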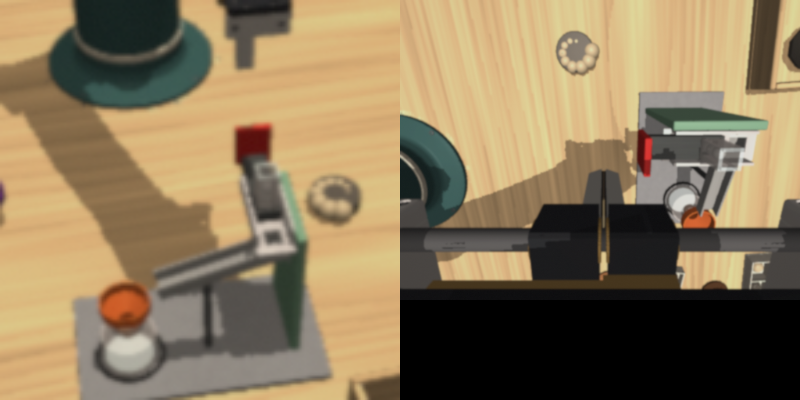

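The paddle (wrist half, (645,152)) has its face at about (0.4945, 0.0796) and the closed fingers stand before it. I go down and start pushing.

Request:
servo_tool(
  steps=[
    {"dx": 0.021,"dy": 0,"dz": 0.13,"turn": 0,"claw": 1},
    {"dx": 0,"dy": 0,"dz": 0.15,"turn": 0,"claw": 1},
    {"dx": 0,"dy": 0,"dz": 0.15,"turn": 0,"claw": 1},
    {"dx": 0,"dy": 0,"dz": 0,"turn": 0,"claw": 1},
    {"dx": 0,"dy": 0.08,"dz": 0,"turn": 0,"claw": 1},
    {"dx": 0,"dy": 0.06,"dz": 0,"turn": 0,"claw": 1},
    {"dx": 0,"dy": 0.06,"dz": 0,"turn": 0,"claw": 1},
    {"dx": 0,"dy": 0.04,"dz": 0,"turn": 0,"claw": 1},
    {"dx": 0,"dy": 0,"dz": 0,"turn": 0,"claw": 1},
    {"dx": 0,"dy": 0,"dz": 0,"turn": 0,"claw": 1},
  ],
)

```text
time_s: 18.42
ee_pos: [0.4993, 0.0798, 0.2189]
tool_rot: [[0.072, 0.997, -0.0], [0.997, -0.072, 0.0], [0.0, -0.0, -1.0]]
force: [-4.3, 0.5, 1.3]
width: 0.0002
gripper_force: 2.1
```

Request:
servo_tool(
  steps=[
    {"dx": 0,"dy": 0.05,"dz": 0,"turn": 0,"claw": 1},
    {"dx": 0,"dy": 0.04,"dz": 0,"turn": 0,"claw": 1},
    {"dx": 0,"dy": 0,"dz": 0,"turn": 0,"claw": 1},
  ],
)

```text
time_s: 18.8
ee_pos: [0.5174, 0.0786, 0.2189]
tool_rot: [[0.072, 0.997, -0.0], [0.997, -0.072, 0.0], [0.0, -0.0, -1.0]]
force: [-5.0, 1.7, 2.8]
width: 0.0009
gripper_force: 1.8
```

Request:
servo_tool(
  steps=[
    {"dx": 0,"dy": 0.015,"dz": 0,"turn": 0,"claw": 1},
    {"dx": 0,"dy": 0.015,"dz": 0,"turn": 0,"claw": 1},
    {"dx": 0,"dy": 0,"dz": 0,"turn": 0,"claw": 1},
    {"dx": 0,"dy": 0,"dz": 0,"turn": 0,"claw": 1},
  ],
)

```text
time_s: 19.3
ee_pos: [0.5226, 0.0782, 0.2189]
tool_rot: [[0.072, 0.997, -0.001], [0.997, -0.072, -0.0], [-0.0, -0.001, -1.0]]
force: [-8.8, 2.2, 5.1]
width: 0.0006
gripper_force: 4.7
```

Request:
servo_tool(
  steps=[
    {"dx": 0,"dy": 0.012,"dz": 0,"turn": 0,"claw": 1},
    {"dx": 0,"dy": 0,"dz": 0,"turn": 0,"claw": 1},
    {"dx": 0,"dy": 0,"dz": 0,"turn": 0,"claw": 1},
  ],
)

```text
time_s: 19.68
ee_pos: [0.5228, 0.0782, 0.2188]
tool_rot: [[0.071, 0.997, -0.006], [0.997, -0.071, -0.001], [-0.002, -0.006, -1.0]]
force: [-31.5, -0.1, 20.7]
width: 0.0005
gripper_force: 15.4
```

Run:
```python
from h import *
np.set_printoptions(precision=4,suppress=True)
for n in['scene']:
    im,d=vision.camera(n);c=cam(n);P=cloud(c,d);hsv=cv2.cvtColor(im,cv2.COLOR_RGB2HSV)
    r=(d>0)&((hsv[...,0]<6)|(hsv[...,0]>174))&(hsv[...,1]>150)&(abs(P[...,0]-.52)<.12)&(abs(P[...,1]-.08)<.12)&(P[...,2]>.17)
    q=P[r];print(n,len(q),q.min(0),q.max(0),q.mean(0))
    print(manip.sense()['force'],manip.sense()['ee_pos'])
    for t in['ball1_center','ball2_center']:
        print(t,[(np.round(x['centre'],1),round(x['conf'],2)) for x in vision.spot_point(n,t)])
```

```text
scene 78 [0.5285 0.057  0.2035] [0.5431 0.0912 0.2457] [0.5388 0.0715 0.2334]
[-30.5921   0.5724  20.447 ] [0.5229 0.0782 0.2188]
ball1_center []
ball2_center []
```

The paddle is at its hard stop, 40 mm in. I back off along the push line and rise clear.

Request:
servo_tool(
  steps=[
    {"dx": 0,"dy": -0.1,"dz": 0,"turn": 0,"claw": 1},
    {"dx": 0,"dy": -0.15,"dz": 0,"turn": 0,"claw": 1},
    {"dx": 0,"dy": -0.15,"dz": 0,"turn": 0,"claw": 1},
    {"dx": 0,"dy": -0.15,"dz": 0,"turn": 0,"claw": 1},
    {"dx": 0,"dy": 0,"dz": -0.2,"turn": 0,"claw": 1},
    {"dx": 0,"dy": 0,"dz": -0.2,"turn": 0,"claw": 1},
    {"dx": 0,"dy": 0,"dz": 0,"turn": 0,"claw": 1},
    {"dx": 0,"dy": 0,"dz": 0,"turn": 0,"claw": 1},
    {"dx": 0,"dy": 0,"dz": 0,"turn": 0,"claw": 1},
    {"dx": 0,"dy": 0,"dz": 0,"turn": 0,"claw": 1},
    {"dx": 0,"dy": 0,"dz": 0,"turn": 0,"claw": 1},
    {"dx": 0,"dy": 0,"dz": 0,"turn": 0,"claw": 1},
  ],
)

```text
time_s: 21.32
ee_pos: [0.4161, 0.0857, 0.2987]
tool_rot: [[0.072, 0.997, -0.0], [0.997, -0.072, 0.0], [0.0, -0.0, -1.0]]
force: [-0.5, 0.5, -0.5]
width: 0.0007
gripper_force: 0.0
```

Run:
```python
from h import *
np.set_printoptions(precision=4,suppress=True)
o=[]
for n in['scene','top']:
    im,d=vision.camera(n);c=cam(n);P=cloud(c,d);hsv=cv2.cvtColor(im,cv2.COLOR_RGB2HSV)
    r=(d>0)&((hsv[...,0]<6)|(hsv[...,0]>174))&(hsv[...,1]>150)&(abs(P[...,0]-.52)<.12)&(abs(P[...,1]-.08)<.12)&(P[...,2]>.17)
    q=P[r];print(n,len(q),q.mean(0) if len(q) else 0)
    for t in['ball1_center','ball2_center','funnel','jar']:
        print(t,[(np.round(x['centre'],1),round(x['conf'],2)) for x in vision.spot_point(n,t)[:2]])
    o.append(im)
a=cv2.resize(o[0][150:265,190:305],(400,400),interpolation=cv2.INTER_CUBIC);b=cv2.resize(o[1][120:200,220:320],(400,400),interpolation=cv2.INTER_CUBIC)
save(np.hstack([a,b]),'pics/end.png')
```

```text
scene 120 [0.4993 0.077  0.2249]
ball1_center []
ball2_center []
funnel [(array([177.7, 191.5]), 0.76), (array([232. , 236.3]), 0.68)]
jar [(array([230.6, 243. ]), 0.9), (array([142.7, 286. ]), 0.71)]
top 0 0
ball1_center []
ball2_center []
funnel [(array([336.9, 240.2]), 0.63), (array([290.9, 153.1]), 0.57)]
jar [(array([152.2, 195.3]), 0.45), (array([287.5, 158.7]), 0.4)]
```

View pics/end.png

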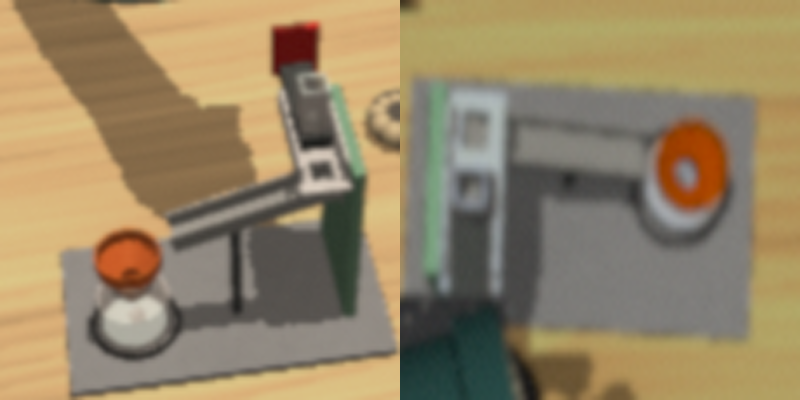

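In the end view the paddle is back out (295,48), the chute is empty, and the funnel and jar stand in place. The ball itself isn't visible, so I check for it numerically by comparing the scene before and after the push.

Run:
```python
from h import *
im,d=vision.camera('scene')
a=cv2.resize(im[160:260,180:305],(400,320),interpolation=cv2.INTER_CUBIC)
b=cv2.cvtColor(cv2.imread('pics/seat.png'),cv2.COLOR_BGR2RGB)[:,:400]
f=lambda x:cv2.resize(cv2.GaussianBlur(x,(0,0),2),(125,100),interpolation=cv2.INTER_AREA).astype(int).mean(2)
D=(f(a)-f(b)).round().astype(int)
print('big diffs (col,row,val) in full px:')
k,l,st,ce=cv2.connectedComponentsWithStats((abs(D)>14).astype(np.uint8))
for i in range(1,k):
    if st[i,4]>3: print(ce[i]+[180,160],st[i,4],D[l==i].mean())
print('jar block rows 234-250, cols 217-240');print(D[74:90,37:61])
o=np.load('/tmp/scene.npz')['im'].astype(int).mean(2)
for n in['ball1_center','ball2_center']: print([(np.round(x['centre'],1),round(x['conf'],2)) for x in vision.trace('scene',n)])
```

```text
big diffs (col,row,val) in full px:
[184.70967742 202.44444444] 837 69.26642771804062
[233.36708204 185.04101765] 1926 -67.40186915887851
[229.06451613 240.41935484] 31 -22.774193548387096
jar block rows 234-250, cols 217-240
[[ -8  -7  -6  -6  -6  -6  -6  -6  -5  -5  -5  -5  -4  -3  -3  -5  -6  -6
   -6  -6  -6  -7  -6  -6]
 [ -7  -7  -6  -5  -5  -6  -6  -7  -6  -6  -5  -5  -5  -3  -4  -6  -7  -7
   -6  -6  -6  -5  -6  -6]
 [ -7  -7  -6  -6  -5  -6  -7  -8  -8  -7  -7  -7  -8  -8  -8  -8  -9  -8
   -7  -7  -6  -5  -4  -5]
 [ -6  -6  -6  -6  -7  -8  -9  -9  -9  -9 -10 -11 -12 -13 -10  -9  -9  -9
   -8  -7  -6  -5  -4  -4]
 [ -5  -6  -6  -7  -8  -8  -9  -9  -9 -10 -13 -16 -19 -19 -15 -11 -10  -9
   -9  -8  -6  -5  -4  -3]
 [ -5  -5  -6  -8  -9  -9  -9  -9 -10 -13 -17 -22 -26 -26 -20 -13  -9 -10
   -9  -8  -7  -5  -4  -4]
 [ -4  -5  -6  -8  -9  -9  -9  -9 -10 -15 -21 -28 -33 -33 -25 -15 -10  -9
   -9  -8  -7  -5  -4  -4]
 [ -3  -5  -6  -8  -8  -9  -9 -10 -11 -16 -23 -31 -35 -34 -25 -15  -9  -8
   -8  -8  -7  -5  -4  -3]
 [ -3  -5  -6  -7  -8  -9  -9  -9 -10 -13 -20 -27 -30 -27 -20 -13  -9  -8
   -8  -7  -7  -5  -4  -3]
 [ -3  -4  -6  -7  -8  -8  -8  -9  -9 -10 -13 -17 -19 -17 -13 -10  -8  -8
   -8  -7  -6  -5  -4  -3]
 [ -3  -4  -6  -7  -8  -9  -8  -8  -8  -8  -9 -10 -11  -9  -9  -8  -9  -8
   -8  -7  -6  -5  -4  -3]
 [ -3  -4  -5  -7  -8  -8  -8  -8  -8  -8  -9  -8  -8  -8  -8  -8  -8  -7
   -7  -7  -5  -5  -4  -3]
 [ -3  -4  -5  -6  -7  -8  -8  -8  -9  -8  -8  -8  -8  -8  -8  -8  -8  -7
   -7  -6  -5  -5  -4  -4]
 [ -3  -4  -4  -5  -6  -7  -7  -8  -8  -8  -8  -8  -8  -8  -8  -8  -8  -6
   -6  -5  -5  -4  -4  -5]
 [ -5  -4  -4  -4  -5  -5  -6  -7  -7  -8  -8  -7  -7  -7  -7  -7  -6  -5
   -5  -5  -5  -4  -5  -6]
 [ -6  -4  -4  -3  -4  -4  -5  -6  -6  -6  -6  -6  -6  -6  -5  -5  -5  -5
   -4  -4  -4  -5  -6  -6]]
[]
[]
```

A dark, ball-sized spot has appeared inside the jar at scene (229,240): the ball is in. I hand in.

```bash
python3 -c "
from plant import manip
print(manip.close_job())"
```

```text
the job is handed in; nothing more can be done
None
```

The job is handed in: the funnel sits in the jar's neck, the paddle was pushed once to its stop and sprang back, and a new ball-sized dark spot inside the jar in the last scene image indicates the ball went in; the hand-in returned no verdict.

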